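# Find the sample jar with the full core by its weight

### The arm

A 6-joint arm with a two-finger parallel gripper is mounted at the origin on the work surface. World frame = base frame: x ahead of the robot, y to its left, z up, the work surface at z = 0. Lengths are in mm, angles in rad, forces in N, time in s.
With the tool pointing down it reaches from about 300 to 775 mm from the base axis. Payload 14.6 kg.
Tool frame: the origin (TCP) lies on the mounting face of the last link; the fingertips stand 199 mm ahead of it and the grasp point (between the pads) lies 180 mm ahead of it (tcp_to_tips is the distance from the TCP to the fingertips, in mm); z points along the fingers, y is the line along which they close (so a half turn about z gives the same grasp; the last joint's range is limited). The gripper opens to 94 mm and grips with 3 to 60 N. Pads are 16 mm wide; open, the fingers measure 119 mm over their backs; the gripper's body (75 mm by 177 mm) begins 78 mm behind the grasp point.
Start: joints at [-1.336, 0.3, 1.521, -0, 1.321, -0.067], TCP at [163.475, -525.135, 404.646] pointing down, gripper open.
Joint ranges: [-3.03, 3.03], [-0.79, 2.21], [0.23, 2.52], [-1.04, 4.18], [0, 3.07], [-2.55, 2.55]. Speed limits (rad/s): [2.22, 2.22, 2.57, 3.14, 3.14, 3.14].

### API

Orientations are given as a rotation vector (axis times angle).
In Python, from bench import read_state, capture, camera_info, close_job, recognise, silhouettes, tcp_to_tips gives the robot as it stands. The module is installed in compiled form; this text tells all that it offers.
- The arm moves only by the tool apply_moves, never from a script. Its argument "plan" is a list of rows, each a list of 7 numbers: the shift along the tool's x, y, z in mm, then the turn, a rotation vector about the tool's x, y, z in rad, then the finger opening in mm, from 0 to 94. In form: [[dx, dy, dz, rx, ry, rz, jaw], ...]. A call has 1 to 20 rows; each row shifts and turns the commanded pose from where the row before left it, along the tool's axes as they then stand; what a row does not reach is not made up. A row lasts 1/8 s, in which the tool goes at most 62.5 mm and 10.7 degrees, less where a joint would pass 70% of its speed; a pose out of reach is approached as far as the arm can. A call with a gripper value outside its range is refused whole. The fingers move at their own pace and stop on an object; the grip force is fixed at half the most. Time passes only in rows, so rows that do not move let the fingers close. It gives the time, the measured TCP pose, the force, the opening and the grip force at its end, in the units of the state.
- read_state(): the state, without advancing time (a new reading comes with each control period).
- capture(name): name is "scene" or "top" or "wrist"; returns (picture, depth): 384x512x3 uint8, red, green, blue; 384x512 float32, mm along the optical axis (not along the pixel's ray), 0 where there is no reading.
- camera_info(name): a dict with "K" (3x3 intrinsics, pixels), "R" (3x3) and "t" (3): a world point X has camera coordinates R X + t. Camera axes: x right, y down, z forward; pixel columns grow to the right and rows downward; lengths in mm; the calibration is good to about 2 mm. A picture is of the moment at which its call begins: read the wrist's pose just before it. camera_info takes no time and is no camera call; for the wrist camera it gives the pose at the moment of the call.
- close_job(): hands the job in; it is judged then, once.
Trained networks look in the newest picture that a camera, given by its name, has taken for a name from the list of things; names that differ only in an ending like _2 or _b are one class to them, and where a whole thing is asked for, a point or a joint stands for the part that bears it (a point fixed in the world has none). Each returns a list of dicts, best first, with "conf" (0 to 1); they miss things now and then, are a little off and sometimes report something else, mostly with a low value. They report only what shows in the picture. A call takes as long as a camera call. They do not tell look-alikes from the thing itself.
- recognise(camera, target): "pixel" ([row, column] in pixels, amid what is visible of it).
- silhouettes(camera, target): "region" (384x512 bool, what is visible of it) and "pixel" ([row, column] in pixels, amid what is visible of it).
The state is a dict: "clock": time; "q": joint angles; "dq": joint speeds; "tau": joint torques, N m; "eef_pos": TCP position; "ee_rot": TCP orientation; "contact_force": force on the tool from outside, world axes, zero at the start; "moment": the same for the moment, N m; "width": finger opening in mm; "gripper_force": force on a finger pad.
Only numpy, scipy, OpenCV 4.12 (cv2) and the standard library are available. Lean on these libraries where they do the work, as an engineer would, in place of code of your own. Each camera call takes 0.05 s, during which the arm holds its last target. There are 200 camera calls.

### The job

One of the four look-alike closed jars on the rubber mat holds a full stone core and is clearly heavier than the rest: feel which one it is by lifting, and stand it in the cream tray, set down gently. The other three jars must end up standing on the mat; keep every jar upright and leave the meter, the red dish and the beaker alone.

Things in the scene. Friction and masses are not known exactly. Their poses are not given: they have to be found in the camera images.
- jar_a: one of four identical closed white plastic jars, 105 mm tall: round body 52 mm across, screw lid 56 mm across from 81 mm up to the top. Origin: centre of its underside, z up its axis. Contents unseen: at random one of the four holds a full stone core (about 300 g in all), one a short piece (about 150 g), two are nearly empty (about 75 g each)
- jar_b: another of the four jars, same shape, size and look as jar_a; how heavy it is must be felt
- jar_c: another of the four jars, same shape, size and look as jar_a; how heavy it is must be felt
- jar_d: another of the four jars, same shape, size and look as jar_a; how heavy it is must be felt
- mat: flat black rubber mat, 220 x 220 mm, 3 mm thick, fixed on the table. Origin: centre of its underside; x and y along its edges, z up. The jars stand on it in two rows of two, about 130 mm apart
- tray: open cream plastic tray, fixed on the table, outside 170 mm (its x) by 130 mm (its y) by 30 mm tall, walls and floor 5 mm thick, empty. Origin: centre of its underside, so its inner floor is 5 mm above the origin; z up
- meter: bystander: black hand-held meter lying flat, 170 x 85 x 30 mm. Origin: centre of its underside; x along its length
- dish: bystander: shallow round red plastic dish, 130 mm across, 30 mm tall. Origin: centre of its underside
- beaker: bystander: glass beaker 68 mm across, 90 mm tall. Origin: centre of its underside
Mind the look-alikes: they are no part of the job. What is meant by the tray is not yellow, and is the larger of those in its own colour.

How it is judged:
By the outcome, as a careful person would: the job done as asked, in the order asked, and still so for the second after the job is handed in, with the robot touching nothing.
It also fails if it takes over 72 s, if anything falls off the work surface, if the arm or the gripper's body presses on something with over 40 N, if the wrist force passes 120 N, or if a joint passes its speed limit or range.

## Working session

There is one attempt and no reset: what is moved stays moved. The work goes in short steps, Python scripts to look and compute and a tool call to move; the robot and the scene stay as the last step left them, time stands still between calls to the robot, and variables do not carry over. Pictures are saved under pics/ and viewed, at most 10 in all, crops included, and the job is handed in when it is done.

Besides the shell and the picture viewer there is one more tool, called in YAML: its name, and indented under it one key for each argument. apply_moves: Moves the arm, as the interface text tells. Its arguments: {"type":"object","properties":{"plan":{"type":"array"}},"required":["plan"]}

```bash
mkdir -p pics; cat > h.py <<'E'
import numpy as np, cv2
from bench import *
def cloud(name,d):
    c=camera_info(name);K,R,t=map(np.array,(c["K"],c["R"],c["t"]))
    v,u=np.mgrid[:384,:512]
    P=np.stack([(u-K[0,2])/K[0,0]*d,(v-K[1,2])/K[1,1]*d,d],-1)
    return (P-t.ravel())@R
E
python3 - <<'E'
from h import *
ims=[]
s=read_state();print(s["clock"],s["eef_pos"],s["ee_rot"],s["contact_force"],s["width"],tcp_to_tips)
for n in("scene","top"):
    p,d=capture(n);W=cloud(n,d);ims.append(p);np.save(n+".npy",W);cv2.imwrite(f"pics/{n}.png",p[:,:,::-1])
    for t in("jar_a","mat","tray","meter","dish","beaker"):
        for r in silhouettes(n,t):
            m=r["region"]&(d>0);w=W[m]
            if r["conf"]<.3 or len(w)<20: continue
            h=np.percentile(w[:,2],95);top=w[w[:,2]>h-6]
            print(n,t,round(r["conf"],2),np.round(r["pixel"]),"zmed/top",np.round([np.median(w[:,2]),h]),"topc",np.round((top.min(0)+top.max(0))/2),"ext",np.round(np.percentile(w,97,0)-np.percentile(w,3,0)),"rgb",np.round(p[m].mean(0)))
E
```

```text
0.0 [ 163.49057581 -525.09714455  404.0834625 ] [-3.10472969e+00 -4.72196765e-01  1.58038015e-04] [0.90571316 0.25399999 0.50883325] 93.98334149046748 199.2
scene jar_a 0.74 [155. 319.] zmed/top [ 92. 113.] topc [618. 241. 112.] ext [48. 46. 98.] rgb [153. 151. 146.]
scene jar_a 0.73 [132. 299.] zmed/top [ 87. 112.] topc [502. 272. 112.] ext [ 43.  44. 100.] rgb [150. 147. 141.]
scene jar_a 0.65 [148. 268.] zmed/top [ 90. 113.] topc [464. 152. 113.] ext [ 50.  48. 107.] rgb [150. 147. 141.]
scene mat 0.6 [166. 293.] zmed/top [ 5. 11.] topc [547. 195.  59.] ext [216. 204.  13.] rgb [49. 46. 42.]
scene mat 0.3 [287. 134.] zmed/top [16. 32.] topc [ 476. -454.   32.] ext [110. 113.  30.] rgb [172.  33.  23.]
scene tray 0.95 [231. 217.] zmed/top [ 8. 32.] topc [ 526. -174.   32.] ext [170. 145.  31.] rgb [188. 182. 154.]
scene tray 0.72 [278. 275.] zmed/top [ 6. 24.] topc [ 763. -161.   23.] ext [122. 113.  24.] rgb [191. 188. 159.]
scene tray 0.71 [196. 150.] zmed/top [ 9. 32.] topc [ 281. -220.   33.] ext [179. 152.  31.] rgb [185. 167.   4.]
scene meter 0.77 [115. 327.] zmed/top [31. 3
[... 789 characters left out ...]
ext [166. 135.  31.] rgb [211. 212. 191.]
top tray 0.66 [260. 314.] zmed/top [ 7. 31.] topc [ 281. -222.   31.] ext [166. 141.  31.] rgb [209. 201.  16.]
top tray 0.63 [128. 298.] zmed/top [ 6. 23.] topc [ 759. -163.   23.] ext [124. 105.  24.] rgb [204. 204. 178.]
top tray 0.59 [162. 180.] zmed/top [108. 113.] topc [614. 242. 112.] ext [48. 48. 93.] rgb [180. 181. 183.]
top meter 0.59 [197. 124.] zmed/top [31. 36.] topc [510. 444.  36.] ext [159.  84.  27.] rgb [58. 69. 54.]
top dish 0.83 [208. 383.] zmed/top [16. 31.] topc [ 477. -457.   30.] ext [105. 110.  29.] rgb [178.  26.  17.]
top beaker 0.94 [116. 252.] zmed/top [38. 91.] topc [774.  -6.  91.] ext [61. 55. 91.] rgb [148. 129. 112.]
```

View pics/top.png

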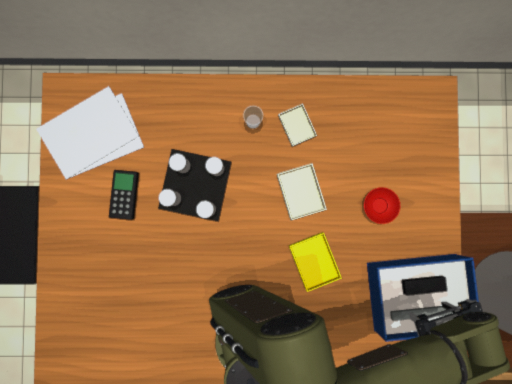

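View pics/scene.png

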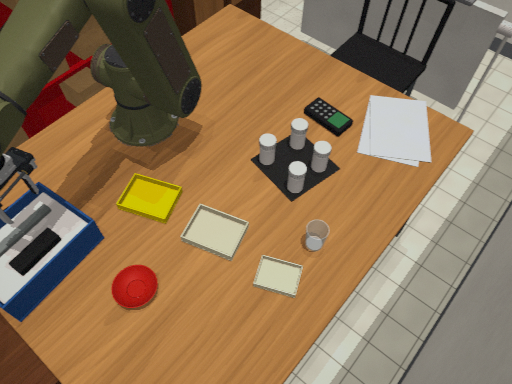

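Tray candidates in the top view: yellow (260,314), cream large (192,300), cream small (128,298). The larger cream one at (192,300) fits the description. The jars are at (198,167), (168,215), (209,206) and (162,179). Next I refine the positions and check a crop.

```bash
python3 - <<'E'
from h import *
from scipy.optimize import least_squares
for n in("scene","top"):
    W=np.load(n+".npy")
    for c in((501,272),(605,121),(461,149),(616,242)):
        m=(np.hypot(W[...,0]-c[0],W[...,1]-c[1])<45)&(W[...,2]>100)&(W[...,2]<125)
        w=W[m]; (x,y),r=cv2.minEnclosingCircle(w[:,:2].astype(np.float32))
        print(n,c,"circ",round(x),round(y),round(r),"mean",w.mean(0).round(1),np.percentile(w[:,2],[10,50,90]).round(),len(w))
    for nm,c,lo,hi,rad in(("tray",(525,-175),24,40,120),("small",(761,-162),18,40,85),("mat",(548,196),-5,12,170)):
        m=(np.hypot(W[...,0]-c[0],W[...,1]-c[1])<rad)&(W[...,2]>lo)&(W[...,2]<hi)
        if nm=="mat":
            p=cv2.imread(f"pics/{n}.png");m&=p.max(2)<75
        w=W[m].astype(np.float32);print(n,nm,cv2.minAreaRect(w[:,:2]),np.median(w[:,2]))
    f=W[(np.hypot(W[...,0]-525,W[...,1]+175)<45)];print("floor",np.median(f[:,2]))
    f=W[(np.hypot(W[...,0]-400,W[...,1])<60)];print("table",np.median(f[:,2]))
s=read_state();from scipy.spatial.transform import Rotation as Ro
print(Ro.from_rotvec(s["ee_rot"]).as_matrix().round(3))
p=cv2.imread("pics/top.png")[95:305,100:420];cv2.imwrite("pics/crop.png",cv2.resize(p,None,fx=2.4,fy=2.4,interpolation=cv2.INTER_CUBIC))
E
```

```text
scene (501, 272) circ 501 275 30 mean [502.3 272.1 109.3] [105. 110. 113.] 191
scene (605, 121) circ 605 122 31 mean [607.5 120.7 109.3] [106. 110. 112.] 226
scene (461, 149) circ 463 153 30 mean [465.2 149.4 109. ] [105. 109. 113.] 205
scene (616, 242) circ 617 242 29 mean [618.5 240.2 109.4] [105. 110. 113.] 217Traceback (most recent call last):
  File "<stdin>", line 13, in <module>
cv2.error: OpenCV(4.12.0) /io/opencv/modules/imgproc/src/convhull.cpp:143: error: (-215:Assertion failed) total >= 0 && (depth == CV_32F || depth == CV_32S) in function 'convexHull'
```

```bash
python3 - <<'E'
from h import *
from scipy.spatial.transform import Rotation as Ro
for n in("scene","top"):
    W=np.load(n+".npy")
    if n=="top":
      for c in((501,272),(605,121),(461,149),(616,242)):
        m=(np.hypot(W[...,0]-c[0],W[...,1]-c[1])<45)&(W[...,2]>100)&(W[...,2]<125)
        w=W[m]; (x,y),r=cv2.minEnclosingCircle(np.ascontiguousarray(w[:,:2],dtype=np.float32))
        print(n,c,"circ",round(x),round(y),round(r),"mean",w.mean(0).round(1),np.percentile(w[:,2],[10,50,90]).round(),len(w))
    for nm,c,lo,hi,rad in(("tray",(525,-175),24,40,120),("small",(761,-162),18,40,85),("mat",(548,196),-5,12,170)):
        m=(np.hypot(W[...,0]-c[0],W[...,1]-c[1])<rad)&(W[...,2]>lo)&(W[...,2]<hi)
        if nm=="mat":
            p=cv2.imread(f"pics/{n}.png");m&=p.max(2)<75
        w=W[m];print(n,nm,cv2.minAreaRect(np.ascontiguousarray(w[:,:2],dtype=np.float32)),np.median(w[:,2]))
    for nm,c in(("floor",(525,-175)),("table",(400,0))):
        print(n,nm,np.median(W[np.hypot(W[...,0]-c[0],W[...,1]-c[1])<40][:,2]))
s=read_state()
print(Ro.from_rotvec(s["ee_rot"]).as_matrix().round(3))
p=cv2.imread("pics/top.png")[95:305,100:420];cv2.imwrite("pics/crop.png",cv2.resize(p,None,fx=2.4,fy=2.4,interpolation=cv2.INTER_CUBIC))
E
```

```text
scene tray ((524.490478515625, -174.4624481201172), (171.3546142578125, 133.90061950683594), 16.932615280151367) 30.58343928234995
scene small ((761.8314819335938, -161.72201538085938), (123.99468994140625, 96.95970153808594), 24.40410041809082) 22.702987168060837
scene mat ((545.8753051757812, 199.46685791015625), (219.11968994140625, 220.55984497070312), 78.6440658569336) 5.089568487667275
scene floor 6.75790850973631
scene table 2.3375362518275766
top (501, 272) circ 498 273 29 mean [498.3 272.4 108.5] [105. 108. 112.] 237
top (605, 121) circ 604 121 28 mean [603.8 121.  108.5] [105. 109. 112.] 234
top (461, 149) circ 461 150 29 mean [460.4 149.4 108.8] [106. 109. 112.] 233
top (616, 242) circ 614 240 28 mean [613.9 240.3 108.8] [105. 109. 112.] 237
top tray ((523.3031616210938, -176.818359375), (170.1892547607422, 129.927978515625), 16.750104904174805) 30.408579255296555
top small ((760.3057250976562, -163.42808532714844), (124.4758529663086, 95.08765411376953), 24.268329620361328) 22.525617853602323
top mat ((546.83544921875, 199.64480590820312), (215.95803833007812, 216.1479949951172), 78.0180892944336) 3.9487267052645887
top floor 5.555033848335396
top table 0.8285811909169876
[[ 0.955  0.297 -0.   ]
 [ 0.297 -0.955  0.   ]
 [-0.    -0.    -1.   ]]
```

View pics/crop.png

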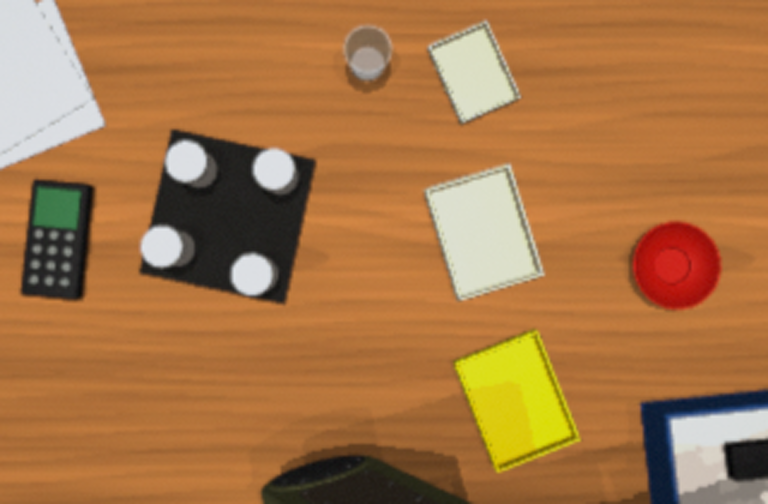

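The crop shows the large cream tray at (485,230), empty and distinct from the yellow and small cream ones. The four jars are on the mat, around (250,273), (165,246), (187,161) and (274,170). Next I move above the jar nearest (462,150).

apply_moves:
  plan:
    - [37, -22.5, 0, 0, 0, 0, 94]
    - [37, -22.5, 0, 0, 0, 0, 94]
    - [37, -22.5, 0, 0, 0, 0, 94]
    - [37, -22.5, 0, 0, 0, 0, 94]
    - [37, -22.5, 0, 0, 0, 0, 94]
    - [37, -22.5, 0, 0, 0, 0, 94]
    - [37, -22.5, 0, 0, 0, 0, 94]
    - [37, -22.5, 0, 0, 0, 0, 94]
    - [37, -22.5, 0, 0, 0, 0, 94]
    - [37, -22.5, 0, 0, 0, 0, 94]
    - [14.4, -41.3, 0, 0, 0, 0, 94]
    - [14.4, -41.3, 0, 0, 0, 0, 94]
    - [14.4, -41.3, 0, 0, 0, 0, 94]
    - [14.4, -41.3, 0, 0, 0, 0, 94]
    - [14.4, -41.3, 0, 0, 0, 0, 94]
    - [14.4, -41.3, 0, 0, 0, 0, 94]
    - [14.4, -41.3, 0, 0, 0, 0, 94]
    - [14.4, -41.3, 0, 0, 0, 0, 94]
    - [0, 0, 0, 0, 0, 0, 94]
    - [0, 0, 0, 0, 0, 0, 94]

```text
clock: 3.2
eef_pos: [461.6, 149.0, 404.6]
ee_rot: [3.106, 0.473, -0.0]
contact_force: [-0.3, -0.7, 0.4]
width: 93.8
gripper_force: 0.0
```

```bash
cat >> h.py <<'E'
from scipy.spatial.transform import Rotation as Ro
def weigh(n=10):
    F=[]
    for _ in range(n):
        capture("wrist");s=read_state();F.append(np.r_[s["contact_force"],s["moment"],s["tau"][1:4]])
    F=np.array(F);print("F",F.mean(0).round(2),"sd",F.std(0).round(2))
def st():
    s=read_state();print("t",round(s["clock"],2),"pos",np.round(s["eef_pos"],1),"w",round(s["width"],1),"gf",np.round(s["gripper_force"],1),"q",np.round(s["q"],2));return s
def delta(p):
    s=read_state();print("to",p,(Ro.from_rotvec(s["ee_rot"]).as_matrix().T@(np.array(p)-s["eef_pos"])).round(1))
E
python3 - <<'E'
from h import *
s=st();print(Ro.from_rotvec(s["ee_rot"]).as_matrix().round(3))
weigh()
p,d=capture("wrist");W=cloud("wrist",d);cv2.imwrite("pics/w1.png",p[:,:,::-1])
for c in((500,272),(605,121),(462,150),(616,240)):
    w=W[(np.hypot(W[...,0]-c[0],W[...,1]-c[1])<42)&(W[...,2]>98)&(W[...,2]<125)&(d>0)]
    if len(w)>200:
        (x,y),r=cv2.minEnclosingCircle(np.ascontiguousarray(w[:,:2],dtype=np.float32));print(c,round(x),round(y),round(r),w.mean(0).round(1),len(w))
delta([462,150,404])
E
```

```text
t 3.2 pos [461.6 149.  404.6] w 93.8 gf 0.0 q [ 0.24  0.15  1.7  -0.    1.29  1.51]
[[ 0.955  0.297 -0.   ]
 [ 0.297 -0.955 -0.   ]
 [-0.     0.    -1.   ]]
F [ 1.300e-01 -1.000e-01 -6.000e-02 -0.000e+00  0.000e+00  0.000e+00
 -4.424e+01 -3.495e+01  2.000e-02] sd [0.59 0.52 0.43 0.03 0.03 0.04 0.1  0.03 0.01]
(500, 272) 498 275 29 [499.5 273.5 107.6] 3127
(605, 121) 605 123 29 [603.9 124.3 107.8] 3639
(462, 150) 461 152 29 [462.1 152.7 107.9] 2510
(616, 240) 607 240 27 [598.5 236.9 107.2] 1407
to [462, 150, 404] [ 0.5 -0.6  0.7]
```

View pics/w1.png

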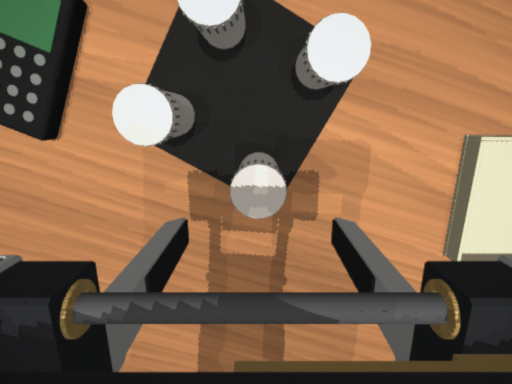

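Wrist view: the near jar is between the fingers at (190,258), and the other three are clear of the gripper. Lid tops read 107.8 mm against an expected 108 mm. Next I grasp this jar and lift it.

apply_moves:
  plan:
    - [1.1, -2.3, 30, 0, 0, 0, 94]
    - [0, 0, 40, 0, 0, 0, 94]
    - [0, 0, 40, 0, 0, 0, 94]
    - [0, 0, 30, 0, 0, 0, 94]
    - [0, 0, 20, 0, 0, 0, 94]
    - [0, 0, 10, 0, 0, 0, 94]
    - [0, 0, 0, 0, 0, 0, 75]
    - [0, 0, 0, 0, 0, 0, 60]
    - [0, 0, 0, 0, 0, 0, 45]
    - [0, 0, 0, 0, 0, 0, 45]
    - [0, 0, 0, 0, 0, 0, 45]
    - [0, 0, 0, 0, 0, 0, 45]
    - [0, 0, -5, 0, 0, 0, 45]
    - [0, 0, -10, 0, 0, 0, 45]
    - [0, 0, -10, 0, 0, 0, 45]
    - [0, 0, -5, 0, 0, 0, 45]
    - [0, 0, 0, 0, 0, 0, 45]
    - [0, 0, 0, 0, 0, 0, 45]

```text
clock: 6.0
eef_pos: [461.9, 151.9, 264.4]
ee_rot: [3.106, 0.472, -0.001]
contact_force: [-0.6, -0.3, -3.3]
width: 56.0
gripper_force: 30.0
```

```bash
python3 - <<'E'
from h import *
st();weigh(12)
E
```

```text
t 6.0 pos [461.9 151.9 264.4] w 56.0 gf 30.0 q [0.24 0.33 1.84 0.   0.97 1.51]
F [ 1.800e-01 -2.000e-02 -3.170e+00 -0.000e+00  1.000e-02  0.000e+00
 -5.017e+01 -2.998e+01  2.000e-02] sd [0.58 0.56 0.43 0.03 0.03 0.03 0.09 0.03 0.  ]
```

The net force is about 3.1 N (≈315 g), which matches the full core; 150 g would give 1.5 N. I raise it to the pose where I took the no-load baseline and confirm there.

apply_moves:
  plan:
    - [0, 0, -15, 0, 0, 0, 45]
    - [0, 0, -30, 0, 0, 0, 45]
    - [0, 0, -40, 0, 0, 0, 45]
    - [0, 0, -35, 0, 0, 0, 45]
    - [0, 0, -20, 0, 0, 0, 45]
    - [0, 0, 0, 0, 0, 0, 45]
    - [0, 0, 0, 0, 0, 0, 45]

```text
clock: 7.48
eef_pos: [461.8, 151.9, 404.0]
ee_rot: [3.106, 0.472, -0.001]
contact_force: [0.8, 1.2, -3.8]
width: 55.6
gripper_force: 30.0
```

```bash
python3 - <<'E'
from h import *
s=st();weigh(12)
p,d=capture("scene");W=cloud("scene",d);x,y,_=s["eef_pos"]
w=W[(np.hypot(W[...,0]-x,W[...,1]-y)<36)&(W[...,2]>150)&(W[...,2]<300)]
print(np.percentile(w[:,2],[1,5,50,95]).round())
cv2.imwrite("pics/s2.png",cv2.resize(p[40:240,180:400,::-1],None,fx=2.7,fy=2.7))
delta([524,-176,404])
E
```

```text
t 7.47 pos [461.8 151.9 404. ] w 55.6 gf 30.0 q [0.24 0.16 1.7  0.   1.29 1.51]
F [ 1.800e-01  4.000e-02 -2.940e+00  2.000e-02 -1.000e-02  0.000e+00
 -4.601e+01 -3.620e+01  2.000e-02] sd [0.61 0.4  0.49 0.04 0.03 0.04 0.28 0.15 0.  ]
[175. 180. 220. 280.]
to [524, -176, 404] [-38.3 331.5   0.6]
```

View pics/s2.png

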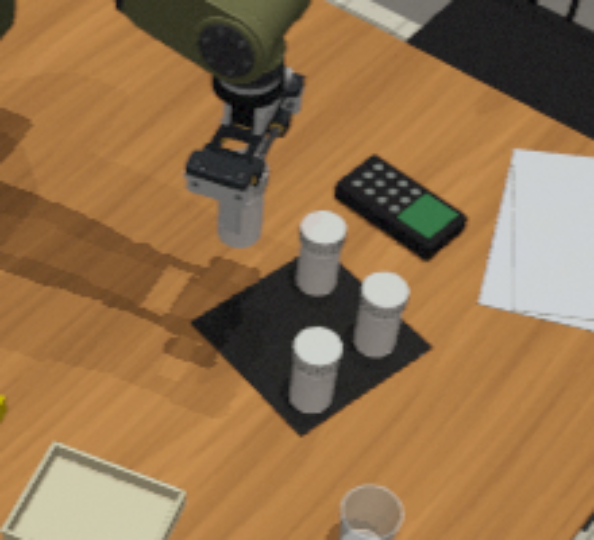

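The crop shows the jar held upright at (240,210), with the other three standing on the mat at (320,255), (380,315) and (315,370). The load is confirmed at about 2.9 N, so I carry this jar to the tray.

apply_moves:
  plan:
    - [-2, 15, 0, 0, 0, 0, 45]
    - [-4, 30, 0, 0, 0, 0, 45]
    - [-4, 40, 0, 0, 0, 0, 45]
    - [-5, 40, 0, 0, 0, 0, 45]
    - [-5, 40, 0, 0, 0, 0, 45]
    - [-5, 40, 0, 0, 0, 0, 45]
    - [-4, 40, 0, 0, 0, 0, 45]
    - [-4, 40, 0, 0, 0, 0, 45]
    - [-3, 30, 0, 0, 0, 0, 45]
    - [-2, 16, 0, 0, 0, 0, 45]
    - [0, 0, 0, 0, 0, 0, 45]
    - [0, 0, 20, 0, 0, 0, 45]
    - [0, 0, 30, 0, 0, 0, 45]
    - [0, 0, 35, 0, 0, 0, 45]
    - [0, 0, 30, 0, 0, 0, 45]
    - [0, 0, 20, 0, 0, 0, 45]
    - [0, 0, 10, 0, 0, 0, 45]
    - [0, 0, 5, 0, 0, 0, 45]
    - [0, 0, 0, 0, 0, 0, 45]

```text
clock: 10.5
eef_pos: [524.2, -175.2, 255.1]
ee_rot: [3.106, 0.473, 0.001]
contact_force: [0.9, -0.3, -2.8]
width: 55.3
gripper_force: 30.0
```

```bash
python3 - <<'E'
from h import *
s=st()
p,d=capture("scene");W=cloud("scene",d);x,y,_=s["eef_pos"]
w=W[(np.hypot(W[...,0]-x,W[...,1]-y)<30)]
print(np.histogram(w[:,2],bins=range(0,130,5)))
cv2.imwrite("pics/s3.png",cv2.resize(p[130:280,140:320,::-1],None,fx=3.3,fy=3.3))
delta([524,-175.5,237.5])
E
```

```text
t 10.5 pos [ 524.2 -175.2  255.1] w 55.3 gf 30.0 q [-0.39  0.47  1.66  0.    1.01  0.88]
(array([18, 63, 10,  0,  2,  6, 14, 10,  8, 11, 10,  9,  7,  5, 16,  6, 10,
        7, 11,  7,  5,  2,  8,  6,  6]), array([  0,   5,  10,  15,  20,  25,  30,  35,  40,  45,  50,  55,  60,
        65,  70,  75,  80,  85,  90,  95, 100, 105, 110, 115, 120, 125]))
to [524, -175.5, 237.5] [-0.3  0.1 17.8]
```

View pics/s3.png

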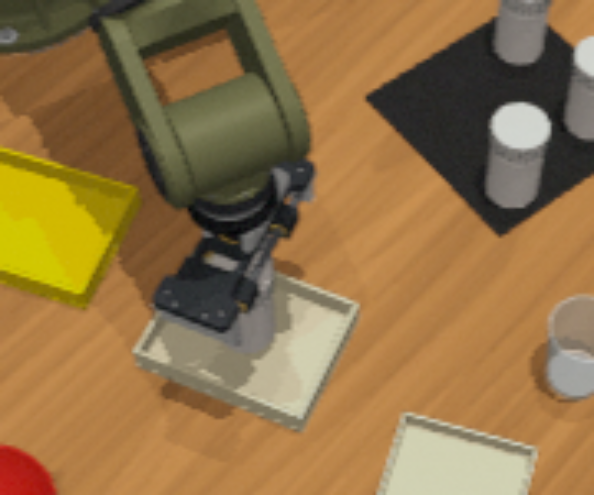

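The jar is upright over the tray at (250,320), with its underside about 20 mm above the floor. I lower it slowly, watching the force.

apply_moves:
  plan:
    - [0, 0, 6, 0, 0, 0, 45]
    - [0, 0, 4, 0, 0, 0, 45]
    - [0, 0, 2, 0, 0, 0, 45]
    - [0, 0, 1, 0, 0, 0, 45]
    - [0, 0, 0, 0, 0, 0, 45]

```text
clock: 11.18
eef_pos: [524.1, -175.4, 241.6]
ee_rot: [-3.106, -0.472, 0.0]
contact_force: [-0.4, 0.5, -2.2]
width: 55.8
gripper_force: 30.0
```

apply_moves:
  plan:
    - [0, 0, 1, 0, 0, 0, 45]
    - [0, 0, 1, 0, 0, 0, 45]
    - [0, 0, 0, 0, 0, 0, 45]

```text
clock: 11.55
eef_pos: [524.1, -175.4, 239.6]
ee_rot: [-3.106, -0.472, 0.0]
contact_force: [0.1, 0.7, -3.3]
width: 55.7
gripper_force: 30.0
```

apply_moves:
  plan:
    - [0, 0, 1, 0, 0, 0, 45]
    - [0, 0, 0, 0, 0, 0, 45]

```text
clock: 11.8
eef_pos: [524.1, -175.4, 238.6]
ee_rot: [-3.106, -0.472, 0.0]
contact_force: [0.3, -0.4, -3.5]
width: 55.2
gripper_force: 30.0
```

apply_moves:
  plan:
    - [0, 0, 0.7, 0, 0, 0, 45]
    - [0, 0, 0, 0, 0, 0, 45]

```text
clock: 12.05
eef_pos: [524.1, -175.4, 237.9]
ee_rot: [-3.106, -0.472, 0.0]
contact_force: [1.3, 0.4, -3.8]
width: 55.1
gripper_force: 30.0
```

apply_moves:
  plan:
    - [0, 0, 0.7, 0, 0, 0, 45]
    - [0, 0, 0, 0, 0, 0, 45]

```text
clock: 12.3
eef_pos: [524.1, -175.4, 237.2]
ee_rot: [-3.106, -0.472, 0.0]
contact_force: [0.1, -0.4, -1.7]
width: 55.6
gripper_force: 30.0
```

apply_moves:
  plan:
    - [0, 0, 0.5, 0, 0, 0, 45]
    - [0, 0, 0, 0, 0, 0, 45]

```text
clock: 12.55
eef_pos: [524.2, -175.4, 237.0]
ee_rot: [3.106, 0.472, 0.001]
contact_force: [-0.3, -0.1, 1.2]
width: 55.6
gripper_force: 30.0
```

```bash
python3 - <<'E'
from h import *
st();weigh(6)
E
```

```text
t 12.55 pos [ 524.2 -175.4  237. ] w 55.6 gf 30.0 q [-0.39  0.5   1.66  0.    0.98  0.88]
F [ -0.91   0.53   2.95   0.28   0.19  -0.   -56.75 -28.65  -0.11] sd [0.1  0.43 1.07 0.05 0.04 0.03 0.38 0.21 0.01]
```

The jar is standing on the tray floor (+3 N). I release it gently and retreat straight up.

apply_moves:
  plan:
    - [0, 0, 0, 0, 0, 0, 58]
    - [0, 0, 0, 0, 0, 0, 62]
    - [0, 0, 0, 0, 0, 0, 68]
    - [0, 0, 0, 0, 0, 0, 76]
    - [0, 0, 0, 0, 0, 0, 84]
    - [0, 0, 0, 0, 0, 0, 84]
    - [0, 0, -10, 0, 0, 0, 84]
    - [0, 0, -25, 0, 0, 0, 84]
    - [0, 0, -40, 0, 0, 0, 84]
    - [0, 0, -40, 0, 0, 0, 84]
    - [0, 0, -40, 0, 0, 0, 84]
    - [0, 0, -20, 0, 0, 0, 84]
    - [-40, 0, 0, 0, 0, 0, 84]
    - [-40, 0, 0, 0, 0, 0, 84]
    - [-40, 0, 0, 0, 0, 0, 84]
    - [0, 0, 0, 0, 0, 0, 84]
    - [0, 0, 0, 0, 0, 0, 84]

```text
clock: 14.98
eef_pos: [409.8, -211.0, 412.4]
ee_rot: [3.105, 0.472, 0.001]
contact_force: [0.0, 0.2, 0.3]
width: 84.3
gripper_force: 0.0
```

```bash
python3 - <<'E'
from h import *
s=st();weigh(4)
for n in("scene","top"):
    p,d=capture(n);W=cloud(n,d)
    for c in((524,-175),(500,273),(605,122),(616,240)):
        w=W[(np.hypot(W[...,0]-c[0],W[...,1]-c[1])<42)&(W[...,2]>98)&(W[...,2]<125)]
        if len(w)>20:print(n,c,w.mean(0).round(1),w[:,2].std().round(1),len(w))
    if n=="scene":cv2.imwrite("pics/s4.png",cv2.resize(p[90:300,100:380,::-1],None,fx=2.8,fy=2.8))
E
```

```text
t 14.97 pos [ 409.8 -211.   412.4] w 84.3 gf 0.0 q [-0.56  0.09  1.75  0.    1.3   0.71]
F [ 0.000e+00 -7.000e-02 -7.000e-02  0.000e+00  0.000e+00 -1.000e-02
 -4.124e+01 -3.504e+01  6.000e-02] sd [0.44 0.06 0.33 0.02 0.05 0.02 0.18 0.1  0.  ]
scene (524, -175) [ 527.3 -176.8  110.8] 3.7 287
scene (500, 273) [502.7 271.6 109.4] 3.4 197
scene (605, 122) [608.2 120.4 108.9] 3.4 235
scene (616, 240) [618.5 239.5 108.9] 3.7 226
top (524, -175) [ 522.4 -176.   110.7] 2.8 234
top (500, 273) [498.2 271.6 108.7] 2.8 243
top (605, 122) [603.7 121.1 109. ] 2.6 231
top (616, 240) [614.  240.1 108.8] 2.8 236
```

View pics/s4.png

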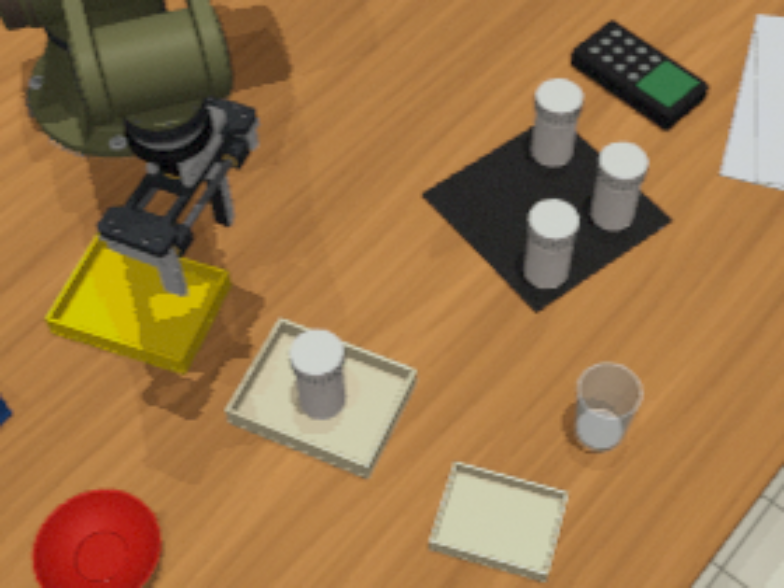

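The picture shows the heavy jar standing upright in the large cream tray at (320,375). The other three stand untouched on the mat, and the bystanders haven't moved. I hand it in.

```bash
python3 -c "
from bench import *
print(close_job())"
```

```text
the job is handed in; nothing more can be done
None
```

The heavy jar (about 300 g, felt on the first lift, so the other three were never lifted) stands upright in the large cream tray; the other three stand untouched on the mat, and the job is handed in at about 15 s.

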